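# Lock the rack hold-down on the shaker with a wire-lock pin

### The arm

A 7-joint arm with a two-finger parallel gripper is mounted at the origin on a cart in front of the work surface, level with it; the furniture and walls round the work are solid. World frame = base frame: x ahead of the robot, y to its left, z up, the work surface at z = 0. Lengths are in m, angles in rad, forces in N, time in s.
With the tool pointing down it reaches from about 0.4 to 0.85 m from the base axis. Payload 6.9 kg.
Tool frame: the origin (TCP) lies between the finger pads; the fingertips stand 11 mm ahead of it and the grasp point (between the pads) lies 8 mm behind it; z points along the fingers, y is the line along which they close (so a half turn about z gives the same grasp; the last joint's range is limited). The gripper opens to 85 mm and grips with 20 to 120 N. Pads are 22 mm wide; open, the fingers measure 114 mm over their backs; the gripper's body (76 mm by 85 mm) begins 54 mm behind the grasp point. The pads swing forward as they close: fully open they stand 13 mm farther back than shut.
Start: joints at [1.254, 0.507, -0.238, 1.5, 0.126, 1.149, -0.155], TCP at [0.256, -0.57, 0.242] pointing down, gripper open.
Joint ranges: [-3.08, 3.08], [-0.24, 2.05], [-1.43, 1.35], [0, 2.5], [-1.52, 4.66], [0.17, 1.96], [-2.89, 2.89]. Speed limits (rad/s): [2.39, 2.39, 3.14, 3.14, 3.14, 3.14, 3.14].

### API

Orientations are given as a rotation vector (axis times angle).
In Python, from cell import arm gives the robot as it stands.
- The arm moves only by the tool play_rows, never from a script. Its argument "rows" is one flat list of numbers, 7 for each row, row after row: the shift along the tool's x, y, z in m, then the turn, a rotation vector about the tool's x, y, z in degrees, then the opening, from -1 (shut) to 1 (fully open). In form: [x, y, z, ax, ay, az, gripper, x, y, z, ax, ay, az, gripper, ...]. A call has 1 to 5 rows; each row is the pose to reach, as a shift and turn from the pose commanded when the call began, along the tool's axes at that moment; what a row does not reach only later rows make up. A row lasts 1/8 s, in which the tool goes at most 62.5 mm and 10.7 degrees, less where a joint would pass 70% of its speed; a pose out of reach is approached as far as the arm can. A call with a gripper value outside its range is refused whole. The fingers move at their own pace and stop on an object; "squeeze" is the grip in N (left out, the last holds). Time passes only in rows, so rows that repeat a pose let the fingers close. It gives the time, the measured TCP pose, the force, the opening and the grip force at its end, in the units of the state.
- arm.state(): the state, without advancing time (a new reading comes with each control period).
- arm.snapshot(name): name is "side" or "top" or "wrist"; returns a dict with "pixels" (384x512x3 uint8, red, green, blue), "camera_matrix" (3x3 intrinsics, pixels), "R" (3x3) and "t" (3): a world point X has camera coordinates R X + t. Camera axes: x right, y down, z forward; pixel columns grow to the right and rows downward; lengths in m; the calibration is good to about 2 mm. A picture is of the moment at which its call begins. There is no depth.
- arm.hand_in(): hands the job in; it is judged then, once.
Trained networks look in the newest picture that a camera, given by its name, has taken for a name from the list of things; names that differ only in an ending like _2 or _b are one class to them, and where a whole thing is asked for, a point or a joint stands for the part that bears it (a point fixed in the world has none). Each returns a list of dicts, best first, with "p" (0 to 1); they miss things now and then, are a little off and sometimes report something else, mostly with a low value. They report only what shows in the picture. A call takes as long as a camera call. They do not tell look-alikes from the thing itself.
- arm.search_frame(camera, label): "extent" ([left, top, width, height] in pixels, round what is visible of it).
- arm.regions_of(camera, label): "mask" (384x512 bool, what is visible of it) and "extent" ([left, top, width, height] in pixels, round what is visible of it).
The state is a dict: "clock": time; "joint_positions": joint angles; "joint_vel": joint speeds; "joint_torque": joint torques, N m; "tool_pos": TCP position; "tool_rot": TCP orientation; "force": force on the tool from outside, world axes, zero at the start; "torque": the same for the moment, N m; "width": finger opening in m; "finger_force": force on a finger pad.
Only numpy, scipy, OpenCV 4.12 (cv2) and the standard library are available. Lean on these libraries where they do the work, as an engineer would, in place of code of your own. Each camera call takes 0.05 s, during which the arm holds its last target. There are 200 camera calls.

### The job

Lock the tube rack down on the shaker for an overnight run. Swing the steel hold-down strap shut so that its slotted end drops over the flat post, push the red-handled locking pin fully home through the cross hole of the post above the strap, and then flip the pin's sprung wire loop over the top of the post until it snaps shut round the pin's tip. Leave the timer, the petri dish and the small brown bottle where they are.

Things in the scene. Friction and masses are not known exactly. Their poses are not given: they have to be found in the camera images.
- shaker: white orbital shaker, 186 x 226 mm, that carries the platform (66 mm above the worktop), the tube rack, the strap and the post; it stands fixed and its platform does not move. Origin under its centre on the worktop; x points away from its front panel (knob and display) to its back, z up
- tube_rack: yellow rack with microtubes, 122 x 82 mm along the shaker's x and y, loose in a low fence in the middle of the platform; tube tops 127 mm above the worktop. Origin under its centre
- post_hole (a point): centre of the round 11 mm cross hole through the locking post, along x; axes those of the shaker. Post: upright flat steel bar at the shaker's y = -85 mm, 16 mm thick (x), 22 mm wide (y), its top 12 mm above the hole's centre, which is 144.5 mm above the worktop. Either side may be used. The shut strap's top is 7.5 mm below the hole's centre, 25 mm either way in x; nothing near is higher
- strap_hinge (a point): middle of the strap's hinge axis, which is parallel to the shaker's x, at the shaker's y = +75 mm, 134.5 mm above the worktop
- strap_tab (a point): upturned tab at the free end of the strap, 194 mm from the hinge. The strap is a flat steel bar 26 mm wide and 5 mm thick, centred on the hinge axis, 180 g; from 137 to 183 mm from the hinge it widens to a 50 mm plate with a 21 x 29 mm slot for the post
- strap (a joint): angle of the hold-down strap: 0 is shut (level, from the hinge along the shaker's -y, its slot round the post), 1.57 upright, 1.8 fully open at its stop, leaning back to +y. Friction holds it above about 1.1 rad; below about 0.9 rad it falls shut by its own weight. The hinge stops it at 0
- lock_pin: wire-lock pin lying on the worktop, loop up, 80 g. x along the shank to the tip, z up; origin on the axis in the middle of the red handle, 6 mm above the worktop. Handle 36 long (x -18 to 18), 14 wide, 12 high: grip it there from above. Collar 16 wide, 12 high, x 18 to 30; its front stops against the post. Shank 9 mm round, x 30 to 52, then tapered to 4 mm at the tip, x = 60
- pin_seat (a point): point on the pin's axis at its x = 38 mm: it lies at the hole's centre when the collar is against the post, the pin fully home
- pin_loop (a joint): angle of the pin's wire loop: 0 is open, standing up square to the pin (as it starts); 1.6 is shut, lying along the pin with its bow just beyond the tip. It pivots on the collar (pin's x = 24 mm, on the axis). An over-centre spring holds it open below about 0.8 rad and snaps it shut beyond; about 1 N at the bow moves it
- loop_bow (a point): middle of the loop's bow, 44 mm from the pivot (44 mm above the pin's axis while open). The loop is of 3.6 mm steel wire, 35 mm wide, and passes either side of the post as it swings over the top
- timer: white bench timer with coloured buttons, 62 x 62 x 20 mm, a bystander; origin under its centre
- petri: petri dish, 91 mm across, 14 mm high, a bystander; origin under its centre
- brown_bottle: small brown bottle with a white cap, 42 mm across, 76 mm high, a bystander; origin under its centre
Mind the look-alikes: they are no part of the job. Leave any blue or green look-alike of the lock_pin alone.

How it is judged:
By the outcome, as a careful person would: the job done as asked, in the order asked, and still so for the second after the job is handed in, with the robot touching nothing.
It also fails if it takes over 56 s, if anything falls off the work surface, if the arm or the gripper's body presses on something with over 40 N, if the wrist force passes 120 N, or if a joint passes its speed limit or range.

## Working session

There is one attempt and no reset: what is moved stays moved. The work goes in short steps, Python scripts to look and compute and a tool call to move; the robot and the scene stay as the last step left them, time stands still between calls to the robot, and variables do not carry over. Pictures are saved under pics/ and viewed, at most 10 in all, crops included, and the job is handed in when it is done.

Besides the shell and the picture viewer there is one more tool, called in YAML: its name, and indented under it one key for each argument. play_rows: Moves the arm, as the interface text tells. Its arguments: {"type":"object","properties":{"rows":{"type":"array"},"squeeze":{"type":"number"}},"required":["rows"]}

```bash
ls; mkdir -p pics; cat > h.py <<'E'
import numpy as np, cv2
from cell import arm
from scipy.spatial.transform import Rotation as Rn
def snap(c,name=None):
    s=arm.snapshot(c)
    if name: cv2.imwrite('pics/'+name+'.png',np.array(s['pixels'])[:,:,::-1])
    return s
def proj(s,X):
    X=np.atleast_2d(X); c=X@np.array(s['R']).T+np.array(s['t']); p=c@np.array(s['camera_matrix']).T
    return p[:,:2]/p[:,2:]
def ray(s,uv):
    R=np.array(s['R']);t=np.array(s['t']);K=np.array(s['camera_matrix'])
    d=R.T@np.linalg.inv(K)@np.array([uv[0],uv[1],1.]);return -R.T@t,d/np.linalg.norm(d)
def onz(s,uv,z):
    o,d=ray(s,uv);return o+d*(z-o[2])/d[2]
def tri(obs):
    A=np.zeros((3,3));b=np.zeros(3)
    for s,uv in obs:
        o,d=ray(s,uv);P=np.eye(3)-np.outer(d,d);A+=P;b+=P@o
    X=np.linalg.solve(A,b);return X,[np.linalg.norm(proj(s,X)[0]-uv) for s,uv in obs]
E
python3 - <<'E'
from h import *
S={}
for c in ['side','top','wrist']:
    s=snap(c,c+'0');S[c]=s
    print(c,'cam at',-np.array(s['R']).T@s['t'],s['camera_matrix'][0])
    for l in ['shaker','tube_rack','strap_tab','strap','lock_pin','pin_loop','timer','petri','brown_bottle','post_hole']:
        try:
            r=arm.search_frame(c,l);print(l,[(round(q['p'],2),[int(v) for v in q['extent']]) for q in r[:4]])
        except Exception as e: print(l,e)
print(arm.state())
cv2.imwrite('pics/all0.png',np.vstack([cv2.imread('pics/side0.png'),])) 
E
```

```text
pics
side cam at [-0.07432879 -1.00203206  0.97890826] [449.64975052   0.         253.03385163]
shaker [(0.79, [178, 163, 48, 47])]
tube_rack []
strap_tab []
strap []
lock_pin [(0.69, [238, 249, 6, 17])]
pin_loop [(0.6, [242, 253, 5, 6])]
timer []
petri [(0.57, [251, 305, 18, 9])]
brown_bottle []
post_hole [(0.61, [180, 164, 48, 46])]
top cam at [ 0.42921999 -0.02321419  1.2027684 ] [423.01612793   0.         250.72297312]
shaker [(0.96, [129, 169, 88, 66])]
tube_rack [(0.89, [153, 173, 36, 48])]
strap_tab [(0.68, [133, 176, 11, 26]), (0.42, [156, 173, 32, 44]), (0.15, [309, 155, 24, 23])]
strap [(0.58, [133, 177, 6, 20])]
lock_pin [(0.71, [289, 195, 17, 20]), (0.71, [288, 238, 28, 14])]
pin_loop []
timer [(0.64, [309, 154, 20, 27])]
petri [(0.88, [349, 241, 33, 31])]
brown_bottle [(0.73, [328, 121, 18, 17])]
post_hole [(0.76, [129, 167, 87, 73])]
wrist cam at [ 0.32279155 -0.5400255   0.37207368] [324.83105197   0.         248.52058244]
shaker []
tube_rack []
strap_tab []
strap []
lock_pin []
pin_loop []
timer []
petri []
brown_bottle []
post_hole []
{'clock': 1.65, 'joint_positions': array([ 1.25350144,  0.50751781, -0.2375579 ,  1.50021971,  0.12569544,
        1.14885283, -0.15482918]), 'joint_vel': array([ 0.00097467,  0.00074575,  0.00141164,  0.00096751, -0.00069313,
       -0.00108376, -0.00168537]), 'joint_torque': array([-4.20432389e-05, -6.20355105e+01, -2.18489349e+00, -2.49956757e+01,
        1.38694007e-02,  2.31170467e-03,  8.35189155e-06]), 'tool_pos': array([ 0.25640167, -0.56998049,  0.24225562]), 'tool_rot': array([-3.07166410e+00, -6.59047311e-01,  6.55242851e-06]), 'force': array([-0.72070009,  0.75325993,  0.85881058]), 'torque': array([ 0.01835242, -0.03580874, -0.01525189]), 'finger_force': 0.0, 'width': 0.08558560323716054}
```

View pics/side0.png

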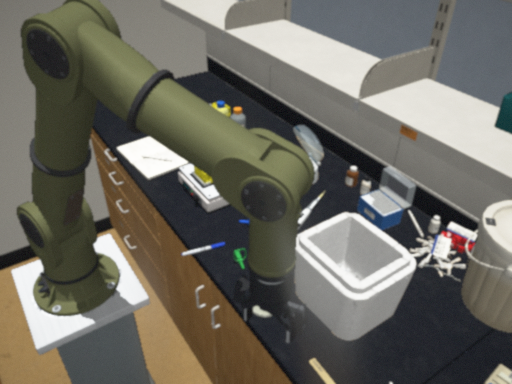

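View pics/top0.png

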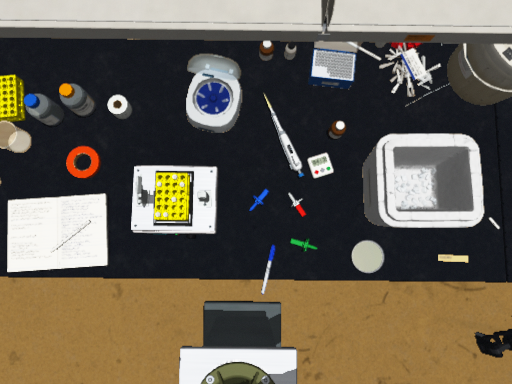

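The top view shows three pin-shaped candidates: red at (297,204), blue at (259,200) and green at (303,244). I choose the red one. The shaker is at (174,200), with the post near (204,197) and the strap near (142,195). The next step is a close crop to check.

```bash
python3 - <<'E'
from h import *
im=cv2.imread('pics/top0.png')[145:260,125:335]
cv2.imwrite('pics/crop.png',cv2.resize(im,None,fx=3.8,fy=3.8,interpolation=cv2.INTER_CUBIC))
s=snap('top')
m=arm.regions_of('top','lock_pin');print([(q['p'],q['extent']) for q in m])
for n,uv,z in [('red',(297,204),0.006),('tl',(133,166),.06),('tr',(216,166),.06),('bl',(132,233),.06),('br',(215,233),.06),('post',(204,197),.156)]: print(n,onz(s,uv,z))
E
```

```text
[(0.72, [248.7, 189.2, 19.2, 20.1]), (0.62, [285.9, 237.3, 33.4, 15.3])]
red [ 0.54792434 -0.1599089   0.006     ]
tl [0.64166441 0.29580591 0.06      ]
tr [0.64456833 0.06837524 0.06      ]
bl [0.4589851  0.28951691 0.06      ]
br [0.46163277 0.06689678 0.06      ]
post [0.5476991  0.08874524 0.156     ]
```

View pics/crop.png

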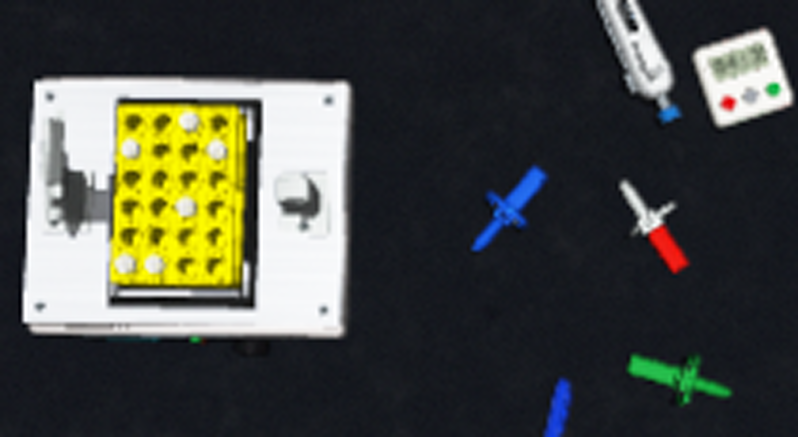

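The crop confirms it: the red-handled pin has its tip at about (289.5,193) and its handle at (301,211). The strap stands open on the left (+y), the post is at (204,197), and the front panel faces the robot, so shaker x ≈ world x. I'll go round the cooler toward a view above the pin.

play_rows:
  rows: [0.151, -0.228, -0.06, 0, 0, -10, 0.0, 0.151, -0.228, -0.06, 0, 0, -20, 0.0, 0.151, -0.228, -0.06, 0, 0, -30, 0.0, 0.151, -0.228, -0.06, 0, 0, -30, 0.0, 0.151, -0.228, -0.06, 0, 0, -30, 0.0]

```text
clock: 2.38
tool_pos: [0.3012, -0.297, 0.3034]
tool_rot: [2.793, 1.435, 0.0]
force: [-0.1, -0.2, 0.3]
width: 0.0427
finger_force: 0.0
```

```bash
cat >> h.py <<'E'
def delta(p,yaw,tilt=None):
    "shift and turn in tool axes to reach world p with tool x at yaw deg, pointing down"
    st=arm.state();R=Rn.from_rotvec(st['tool_rot']);a=np.radians(yaw)
    c,s_=np.cos(a),np.sin(a)
    T=Rn.from_matrix(np.array([[c,s_,0],[s_,-c,0],[0,0,-1.]]))
    if tilt is not None: T=Rn.from_rotvec(tilt)*T
    d=R.inv().apply(np.array(p)-st['tool_pos']);w=np.degrees((R.inv()*T).as_rotvec())
    print('clock',round(st['clock'],2),'pos',st['tool_pos'].round(4),'q',st['joint_positions'].round(2),'F',st['force'].round(1),'shift',d.round(4),'turn',w.round(1),'dist',round(float(np.linalg.norm(d)),3))
E
python3 - <<'E'
from h import *
delta((0.47,-0.2,0.28),54)
E
```

```text
clock 2.38 pos [ 0.3012 -0.297   0.3034] q [ 1.12  0.15 -0.47  1.88  0.07  1.13  0.  ] F [-0.1 -0.2  0.3] shift [0.1772 0.0807 0.0234] turn [0.1 0.  0.4] dist 0.196
```

play_rows:
  rows: [0.177, 0.081, 0.023, 0, 0, 0, 0.0, 0.177, 0.081, 0.023, 0, 0, 0, 0.0, 0.177, 0.081, 0.023, 0, 0, 0, 0.0, 0.177, 0.081, 0.023, 0, 0, 0, 0.0, 0.177, 0.081, 0.023, 0, 0, 0, 0.0]

```text
clock: 3.0
tool_pos: [0.4697, -0.2037, 0.279]
tool_rot: [-2.795, -1.433, 0.001]
force: [-1.0, 0.2, 0.1]
width: 0.0427
finger_force: 0.0
```

```bash
python3 - <<'E'
from h import *
import pickle
s=snap('wrist','w1');pickle.dump(s,open('w1.pkl','wb'))
R=np.array(s['R']);print('cam',-R.T@s['t'],'fwd',R[2])
for l in ['lock_pin','shaker','post_hole','strap_tab']:
    r=arm.search_frame('wrist',l);print(l,[(round(q['p'],2),np.round(q['extent'],1).tolist()) for q in r[:4]])
h=cv2.cvtColor(np.array(s['pixels']),cv2.COLOR_RGB2HSV)
m=(((h[...,0]<8)|(h[...,0]>172))&(h[...,1]>150)&(h[...,2]>90)).astype(np.uint8)
n,_,stt,c=cv2.connectedComponentsWithStats(m)
for i in range(1,n):
    if stt[i,4]>30: print(stt[i],c[i],onz(s,c[i],0.012))
delta((0.55,0.35,0.40),90)
E
```

```text
cam [ 0.51204568 -0.14426616  0.408754  ] fwd [-0.16918416 -0.23421714 -0.95735001]
lock_pin [(0.89, [198.7, 122.0, 28.7, 59.2]), (0.68, [263.6, 51.4, 36.2, 67.7]), (0.5, [221.2, 0.0, 48.5, 12.0])]
shaker [(0.69, [357.2, 35.7, 75.5, 74.3])]
post_hole []
strap_tab []
[371  74   8   7  49] [374.44897959  76.93877551] [ 0.63873857 -0.21710702  0.012     ]
[263  86  22  32 411] [273.21167883 101.63260341] [ 0.52815179 -0.17147603  0.012     ]
clock 3.25 pos [ 0.4687 -0.2051  0.2796] q [ 0.77  0.33 -0.56  1.73  0.19  1.14 -0.47] F [-0.2  0.1  0.1] shift [ 0.4971 -0.2598 -0.1209] turn [  0.    0.1 -35.9] dist 0.574
```

View pics/w1.png

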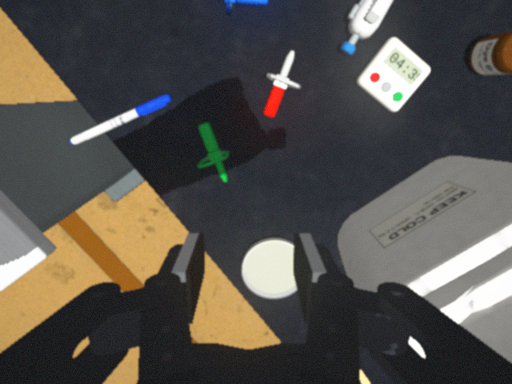

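The wrist view shows the red handle at (273,101), its loop at (283,78) and its tip at (292,53). I'm heading over the shaker.

play_rows:
  rows: [0.03, -0.016, -0.055, 0, 0, -9, 0.0, 0.09, -0.05, -0.1, 0, 0, -18, -0.3, 0.225, -0.125, -0.14, 0, 0, -27, -0.7, 0.225, -0.125, -0.14, 0, 0, -36, -0.75, 0.225, -0.125, -0.14, 0, 0, -36, -0.75]

```text
clock: 3.88
tool_pos: [0.4995, 0.0529, 0.4205]
tool_rot: [2.215, 2.226, 0.001]
force: [1.2, -0.1, -0.7]
width: 0.0108
finger_force: 0.0
```

```bash
python3 - <<'E'
from h import *
import pickle
s=snap('wrist','w2');pickle.dump(s,open('w2.pkl','wb'))
t=snap('top');pickle.dump(t,open('t2.pkl','wb'))
R=np.array(s['R']);print('cam',-R.T@s['t'],'fwd',R[2])
for l in ['shaker','strap_tab','strap']:
    r=arm.search_frame('wrist',l);print(l,[(round(q['p'],2),np.round(q['extent'],1).tolist()) for q in r[:4]])
delta((0.55,0.38,0.42),90)
E
```

```text
cam [0.49844042 0.12614322 0.55025268] fwd [ 0.00246771 -0.28932836 -0.95722673]
shaker [(0.9, [214.2, 0.9, 144.6, 133.0])]
strap_tab []
strap [(0.19, [253.0, 239.9, 39.0, 24.3])]
clock 4.12 pos [0.4997 0.0506 0.4192] q [ 0.43  0.27 -0.81  1.46  0.2   1.49 -0.37] F [ 0.2 -0.3 -0.1] shift [ 0.3293  0.0511 -0.0012] turn [-0.   0.1  0.1] dist 0.333
```

View pics/w2.png

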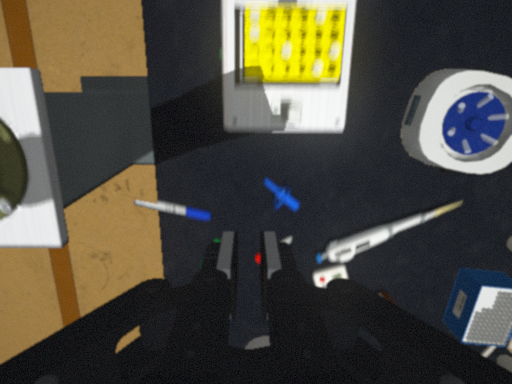

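The wrist view shows the shaker's lower edge at row 130 and the post near (289,103). The strap is out of frame to the top, so I continue past it at height.

play_rows:
  rows: [0.315, 0.052, 0, 0, 0, 0, -0.75, 0.315, 0.052, 0, 0, 0, 0, -0.75, 0.315, 0.052, 0, 0, 0, 0, -0.75, 0.315, 0.052, 0, 0, 0, 0, -0.75, 0.315, 0.052, 0, 0, 0, 0, -0.75]

```text
clock: 4.75
tool_pos: [0.5516, 0.3592, 0.4186]
tool_rot: [2.222, 2.219, -0.002]
force: [1.8, -0.6, 1.9]
width: 0.0108
finger_force: 0.0
```

```bash
python3 - <<'E'
from h import *
import pickle
s=snap('wrist','w3');pickle.dump(s,open('w3.pkl','wb'))
R=np.array(s['R']);print('cam',-R.T@s['t'])
for l in ['strap_tab','strap','shaker']:
    r=arm.search_frame('wrist',l);print(l,[(round(q['p'],2),np.round(q['extent'],1).tolist()) for q in r[:4]])
X=np.array([[.552,.255,.1345],[.552,.255+.194*.227,.1345+.194*.974],[.552,.095,.1565]]);print(proj(s,X))
delta((0.552,0.37,0.286),90)
E
```

```text
cam [0.55111213 0.43273443 0.54818474]
strap_tab [(0.76, [228.1, 221.4, 38.6, 127.7])]
strap [(0.7, [227.5, 222.4, 38.7, 128.6])]
shaker [(0.84, [190.2, 175.4, 120.9, 172.1])]
[[249.32478798 224.55884919]
 [249.90920263 268.48920788]
 [249.51778262 332.14200826]]
clock 4.95 pos [0.5502 0.3599 0.4177] q [-0.25  0.57 -0.8   1.03  0.4   1.69 -0.91] F [1.1 0.1 0.1] shift [0.0103 0.0021 0.1317] turn [-0.1  0.1  0.2] dist 0.132
```

View pics/w3.png

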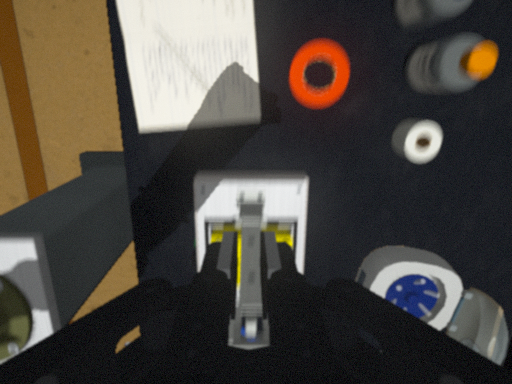

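```bash
python3 - <<'E'
from h import *
import pickle
t=snap('top','t3');pickle.dump(t,open('t3.pkl','wb'));d=snap('side','s3');pickle.dump(d,open('s3.pkl','wb'))
print(arm.search_frame('side','strap')[:2],arm.search_frame('side','strap_tab')[:2])
c=np.array([0.552,.18,.15]);u=proj(t,c)[0].astype(int);v=proj(d,c)[0].astype(int);print(u,v)
a=cv2.imread('pics/t3.png')[u[1]-60:u[1]+60,max(0,u[0]-65):u[0]+65]
b=cv2.imread('pics/s3.png')[v[1]-60:v[1]+60,v[0]-65:v[0]+65]
f=lambda i:cv2.resize(i,(400,370),interpolation=cv2.INTER_CUBIC)
cv2.imwrite('pics/c3.png',np.hstack([f(a),f(b)]))
E
```

```text
[{'extent': [201.3, 104.4, 12.1, 48.4], 'p': 0.71}] [{'extent': [199.0, 103.4, 17.0, 44.8], 'p': 0.63}]
[167 195] [211 155]
```

View pics/c3.png

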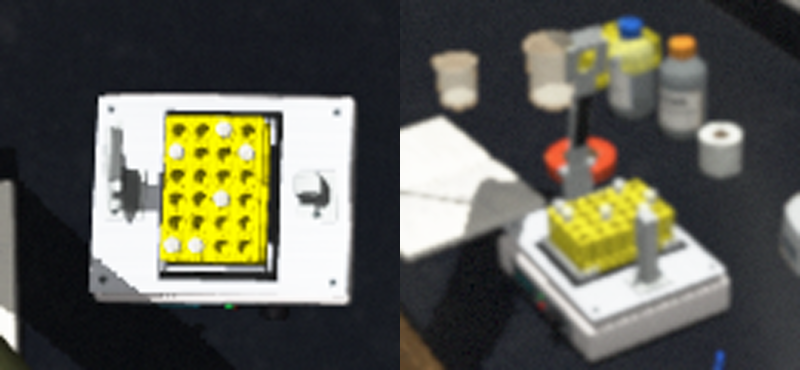

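The strap is open: its plate and tab are at side (207,106) and its foot near (204,155). The post is at side (228,172). I'll check its tip against the wrist view.

```bash
python3 - <<'E'
from h import *
import pickle
t,d,w=[pickle.load(open(f+'.pkl','rb')) for f in ('t3','s3','w3')]
print(tri([(w,(249,345)),(d,(207,107))]),tri([(w,(249,325)),(d,(207,107))]))
# post top: side crop (645,205), top crop (312,182)
ps=np.array([146+245/3.08,95+205/3.08]);pt=np.array([102+312/3.08,135+182/3.08])
print(ps,pt,tri([(d,ps),(t,pt)]))
for a in (1.57,1.8,1.3):
    X=[.552,.255-.194*np.cos(a),.1345+.194*np.sin(a)];print(a,proj(d,X),proj(t,X),proj(w,X))
for X in ([.552,.255,.1345],[.552,.095,.1565]): print(X,proj(d,X),proj(t,X))
# corners in top crop
for n,c in dict(tl=(100,95),tr=(355,97),bl=(92,292),br=(352,302)).items(): print(n,onz(t,(102+c[0]/3.08,135+c[1]/3.08),.066))
E
```

```text
(array([0.55606161, 0.21504321, 0.3151845 ]), [np.float64(6.271681949364831), np.float64(1.637079782020933)]) (array([0.55922201, 0.22824215, 0.30780818]), [np.float64(10.086130986266916), np.float64(2.650515877468838)])
[225.54545455 161.55844156] [203.2987013  194.09090909] (array([0.5529883 , 0.0888456 , 0.17274833]), [np.float64(0.01100207528907587), np.float64(0.01486093310925602)])
1.57 [[198.41322585  99.78044024]] [[115.73790619 184.55540457]] [[249.98404374 320.29272615]]
1.8 [[192.35957148  96.4516191 ]] [[ 95.36264951 184.63984959]] [[249.908991   268.42490148]]
1.3 [[206.04954302 107.51583293]] [[141.43197285 185.34136672]] [[249.99292202 364.47732533]]
[0.552, 0.255, 0.1345] [[201.85862965 149.65035189]] [[139.42068016 195.47613333]]
[0.552, 0.095, 0.1565] [[224.46805513 164.91721896]] [[201.5110593  195.22917403]]
tl [0.64103179 0.29015608 0.066     ]
tr [0.6421126  0.06442622 0.066     ]
bl [0.46731347 0.28864094 0.066     ]
br [0.46136535 0.06298641 0.066     ]
```

The strap stands at about 1.35 rad (tip near y 0.21, z 0.32) and the post is at about (0.553, 0.09). I'll descend behind the strap and start the push.

play_rows:
  rows: [-0.03, 0.002, 0.06, 0, 0, 0, -0.75, -0.06, 0.002, 0.115, 0, 0, 0, -0.75, -0.08, 0.002, 0.136, 0, 0, 0, -0.75, -0.1, 0.002, 0.136, 0, 0, 0, -0.75, -0.12, 0.002, 0.136, 0, 0, 0, -0.75]

```text
clock: 5.78
tool_pos: [0.5525, 0.2372, 0.2835]
tool_rot: [2.22, 2.221, -0.0]
force: [-0.8, -0.2, -0.6]
width: 0.0105
finger_force: 0.0
```

play_rows:
  rows: [-0.02, 0, 0, 0, 0, 0, -0.75, -0.04, 0, 0, 0, 0, 0, -0.75, -0.06, 0, 0, 0, 0, 0, -0.75, -0.08, 0, 0, 0, 0, 0, -0.75, -0.1, 0, 0, 0, 0, 0, -0.75]

```text
clock: 6.4
tool_pos: [0.5525, 0.1375, 0.2839]
tool_rot: [2.22, 2.221, 0.0]
force: [-0.6, -0.3, -0.2]
width: 0.0108
finger_force: 0.0
```

```bash
python3 - <<'E'
from h import *
d=snap('side','s4')
for l in('strap','strap_tab'): print([(q['p'],q['extent']) for q in arm.search_frame('side',l)[:2]])
for a in (1.35,1.1,.9,.8,.7,.5,.2,0):
    print(a,proj(d,[.552,.252-.194*np.cos(a),.1345+.194*np.sin(a)]).round(0))
delta((0.552,0.12,0.281),90)
E
```

```text
[]
[(0.64, [200.9, 128.5, 26.1, 21.9])]
1.35 [[205. 106.]]
1.1 [[212. 116.]]
0.9 [[217. 126.]]
0.8 [[220. 131.]]
0.7 [[222. 137.]]
0.5 [[226. 148.]]
0.2 [[230. 165.]]
0 [[230. 176.]]
clock 6.55 pos [0.5528 0.1378 0.2837] q [ 0.24  0.47 -0.83  1.58  0.37  1.25 -0.66] F [-0.3  0.5 -0.2] shift [-0.0178 -0.0007  0.0028] turn [ 0.1  0.1 -0. ] dist 0.018
```

play_rows:
  rows: [-0.015, 0, 0, 0, 0, 0, -0.75, -0.03, 0, 0, 0, 0, 0, -0.75, -0.045, 0, 0, 0, 0, 0, -0.75, -0.06, 0, 0, 0, 0, 0, -0.75]

```text
clock: 7.05
tool_pos: [0.5527, 0.0791, 0.2832]
tool_rot: [2.217, 2.225, -0.0]
force: [0.2, 0.5, 0.1]
width: 0.0108
finger_force: 0.0
```

```bash
python3 - <<'E'
from h import *
d=snap('side','s5')
for l in('strap','strap_tab'): print([(q['p'],q['extent']) for q in arm.search_frame('side',l)[:2]])
delta((0.50,-0.1,0.28),60)
E
```

```text
[(0.73, [204.1, 148.4, 29.3, 25.2])]
[(0.63, [203.8, 147.4, 30.5, 26.2])]
clock 7.2 pos [0.5528 0.0791 0.2832] q [ 0.35  0.46 -0.84  1.61  0.35  1.24 -0.55] F [ 0.8 -0.2 -0.8] shift [-0.179  -0.0532  0.0032] turn [-0.   0.  30.1] dist 0.187
```

play_rows:
  rows: [-0.03, -0.02, 0, 0, 0, 10, -0.5, -0.06, -0.04, 0, 0, 0, 20, 0, -0.079, -0.053, 0, 0, 0, 30, 0.2, -0.079, -0.053, 0, 0, 0, 30, 0.2]

```text
clock: 7.7
tool_pos: [0.4995, 0.0003, 0.2836]
tool_rot: [2.718, 1.573, -0.0]
force: [0.0, -0.5, -0.2]
width: 0.0511
finger_force: 0.0
```

```bash
python3 - <<'E'
from h import *
import pickle
w=snap('wrist','w6');pickle.dump(w,open('w6.pkl','wb'))
u=proj(w,[[.553,.09,.1565],[.553,.06,.137],[.553,.252,.1345]]);print(u)
c=u[0].astype(int);y0=max(0,c[1]-75);x0=c[0]-100
im=cv2.imread('pics/w6.png')[y0:y0+150,x0:x0+200];print(x0,y0,im.shape)
cv2.imwrite('pics/c6.png',cv2.resize(im,None,fx=4,fy=4,interpolation=cv2.INTER_CUBIC))
delta((0.49,-0.2,0.2),33)
E
```

```text
[[ 251.17341882   45.28451788]
 [ 269.37028364   83.32236248]
 [ 130.45036634 -178.27961533]]
151 0 (150, 200, 3)
clock 7.75 pos [0.5001 0.0016 0.2836] q [ 0.47  0.33 -0.72  1.75  0.24  1.15 -0.84] F [-0.4  0.4  0.1] shift [-0.1802  0.0908  0.0836] turn [ 0.  -0.  27.4] dist 0.218
```

View pics/c6.png

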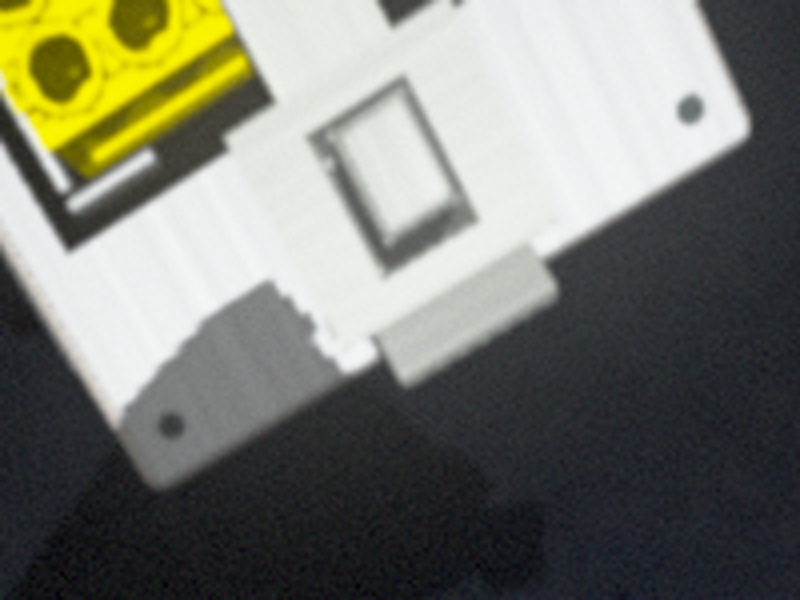

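The crop shows the strap shut with the post's top standing in its slot. The post-top centre is at crop (395,167), i.e. wrist px (249.8,41.8). Next is the pin.

play_rows:
  rows: [-0.05, 0.025, 0.01, 0, 0, 10, 0.2, -0.1, 0.05, 0.04, 0, 0, 20, 0.2, -0.15, 0.076, 0.06, 0, 0, 27, 0.2, -0.18, 0.09, 0.083, 0, 0, 27, 0.2, -0.18, 0.09, 0.083, 0, 0, 27, 0.2]

```text
clock: 8.38
tool_pos: [0.4883, -0.2014, 0.1981]
tool_rot: [-3.008, -0.897, 0.004]
force: [-0.5, 0.0, -0.1]
width: 0.0514
finger_force: 0.0
```

```bash
python3 - <<'E'
from h import *
import pickle
w6=pickle.load(open('w6.pkl','rb'))
f=lambda c:(151+c[0]/4,c[1]/4)
P=[onz(w6,f(c),.1565) for c in [(325,135),(400,85),(465,205),(390,245)]]
print('post',np.mean(P,0));e=[P[1]-P[0],P[3]-P[0],P[2]-P[1]]
print([(np.linalg.norm(x)*1e3,np.degrees(np.arctan2(x[1],x[0]))) for x in e])
Q=[onz(w6,f(c),.137) for c in [(310,135),(403,78),(478,220),(388,272)]]
print('slot',np.mean(Q,0));e=[Q[1]-Q[0],Q[3]-Q[0],Q[2]-Q[1]]
print([(np.linalg.norm(x)*1e3,np.degrees(np.arctan2(x[1],x[0]))) for x in e])
s=snap('wrist','w7');pickle.dump(s,open('w7.pkl','wb'))
w1=pickle.load(open('w1.pkl','rb'))
def red(s,lo):
    h=cv2.cvtColor(np.array(s['pixels']),cv2.COLOR_RGB2HSV)
    m=(((h[...,0]<8)|(h[...,0]>172))&(h[...,1]>150)&(h[...,2]>90)).astype(np.uint8)
    n,l,st,c=cv2.connectedComponentsWithStats(m)
    i=max([i for i in range(1,n)],key=lambda i:st[i,4])
    ys,xs=np.nonzero(l==i);return st[i],c[i],cv2.minAreaRect(np.c_[xs,ys].astype(np.float32))
for s_ in (w1,s): print(red(s_,0))
a,b=red(w1,0)[1],red(s,0)[1]
print('tri',tri([(w1,a),(s,b)]),'onz',onz(w1,a,.012),onz(s,b,.012))
im=cv2.imread('pics/w7.png');c=b.astype(int);y0=max(0,c[1]-90);x0=max(0,c[0]-90)
print(x0,y0);im=im[y0:y0+140,x0:x0+180]
cv2.imwrite('pics/c7.png',cv2.resize(im,None,fx=4,fy=4,interpolation=cv2.INTER_CUBIC))
E
```

```text
post [0.55320652 0.09236588 0.1565    ]
[(np.float64(15.790192100369378), np.float64(1.1948775105465417)), (np.float64(21.942495145104214), np.float64(-87.60568048124392)), (np.float64(23.176924509423834), np.float64(-88.89800328762338))]
slot [0.55371002 0.09311793 0.137     ]
[(np.float64(20.615591490918057), np.float64(-0.9205599858620651)), (np.float64(29.215009639191443), np.float64(-88.72267396136314)), (np.float64(29.384851348979936), np.float64(-89.46682255454284))]
(array([263,  86,  22,  32, 411], dtype=int32), array([273.21167883, 101.63260341]), ((273.1108093261719, 101.81184387207031), (13.569408416748047, 30.872196197509766), 21.037511825561523))
(array([238,  96,  17,  38, 581], dtype=int32), array([245.61445783, 113.85542169]), ((246.0, 114.5), (37.0, 16.0), 90.0))
tri (array([ 0.52870488, -0.17129315,  0.00477744]), [np.float64(0.6210564042221686), np.float64(0.7598784348437856)]) onz [ 0.52815179 -0.17147603  0.012     ] [ 0.52942803 -0.17041216  0.012     ]
155 23
```

View pics/c7.png

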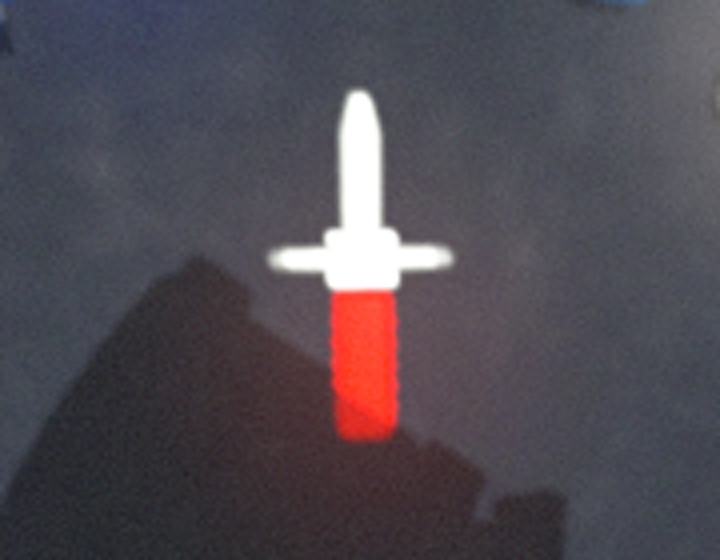

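```bash
python3 - <<'E'
from h import *
import pickle
s=pickle.load(open('w7.pkl','rb'))
f=lambda c:(155+c[0]/4,23+c[1]/4)
h=onz(s,f((365,366)),.012);t=onz(s,f((359,92)),.006);c=onz(s,f((362,258)),.012);r=onz(s,f((366,440)),.006)
print(h,t,c,r,np.linalg.norm(t-h),np.linalg.norm(c-h),np.linalg.norm(r-t))
y=np.degrees(np.arctan2(*(t-h)[[1,0]]));print('yaw',y,np.degrees(np.arctan2(*(t-r)[[1,0]])))
a=np.radians(y);o=t[:2]-63*1e-3*np.array([np.cos(a),np.sin(a)]);g=h[:2]-.003*np.array([np.cos(a),np.sin(a)]);print(o,g)
delta((*g,.06),y)
E
```

```text
[ 0.52925683 -0.1712438   0.012     ] [ 0.57940079 -0.13690998  0.006     ] [ 0.5494131 -0.1572954  0.012    ] [ 0.51408839 -0.18134383  0.006     ] 0.06106740590045692 0.024511894060298765 0.07899415360451438
yaw 34.39964057873083 34.228549449476986
[ 0.52741842 -0.17250257] [ 0.52678148 -0.17293869]
clock 8.43 pos [ 0.4893 -0.1992  0.1993] q [ 0.71  0.43 -0.53  1.81  0.26  0.97 -0.92] F [0.5 0.6 0.1] shift [ 0.0457 -0.001   0.1394] turn [-0.1 -0.  -1. ] dist 0.147
```

play_rows:
  rows: [0.046, -0.001, 0.06, 0, 0, -1, 0.2, 0.046, -0.001, 0.12, 0, 0, -1, 0.0, 0.046, -0.001, 0.165, 0, 0, -1, 0.0, 0.046, -0.001, 0.182, 0, 0, -1, 0.0, 0.046, -0.001, 0.185, 0, 0, -1, 0.0]

```text
clock: 9.05
tool_pos: [0.5275, -0.1724, 0.0156]
tool_rot: [-3.001, -0.928, -0.001]
force: [0.6, -0.8, -0.1]
width: 0.043
finger_force: 0.0
```

play_rows:
  rows: [0, 0, 0.001, 0, 0, 0, -1, 0, 0, 0.001, 0, 0, 0, -1, 0, 0, 0.001, 0, 0, 0, -1, 0, 0, 0.001, 0, 0, 0, -1, 0, 0, 0.001, 0, 0, 0, -1]
  squeeze: 60

```text
clock: 9.68
tool_pos: [0.5279, -0.174, 0.0164]
tool_rot: [3.001, 0.923, 0.005]
force: [-0.4, 0.9, 7.7]
width: 0.0121
finger_force: 59.3
```

play_rows:
  rows: [0, 0, -0.04, 0, 0, 0, -1, -0.03, 0, -0.1, 0, 0, 8, -1, -0.06, 0, -0.16, 0, 0, 18, -1, -0.06, 0, -0.19, 0, 0, 28, -1, -0.06, 0, -0.19, 0, 0, 33, -1]

```text
clock: 10.3
tool_pos: [0.4782, -0.2087, 0.209]
tool_rot: [3.138, 0.024, 0.011]
force: [-0.6, -0.4, -1.3]
width: 0.0116
finger_force: 58.9
```

```bash
python3 - <<'E'
from h import *
import pickle
s=snap('wrist','w8');pickle.dump(s,open('w8.pkl','wb'))
im=cv2.imread('pics/w8.png')[130:330,110:390]
cv2.imwrite('pics/c8.png',cv2.resize(im,None,fx=2.8,fy=2.8,interpolation=cv2.INTER_CUBIC))
delta((0.455,0.0925,0.155),1)
E
```

```text
clock 10.35 pos [ 0.4776 -0.2082  0.2074] q [ 0.63  0.39 -0.38  1.83  0.18  0.95 -1.38] F [ 0.6  0.3 -2.1] shift [-0.0189 -0.3011  0.0515] turn [ 0.2 -0.3 -0.3] dist 0.306
```

View pics/c8.png

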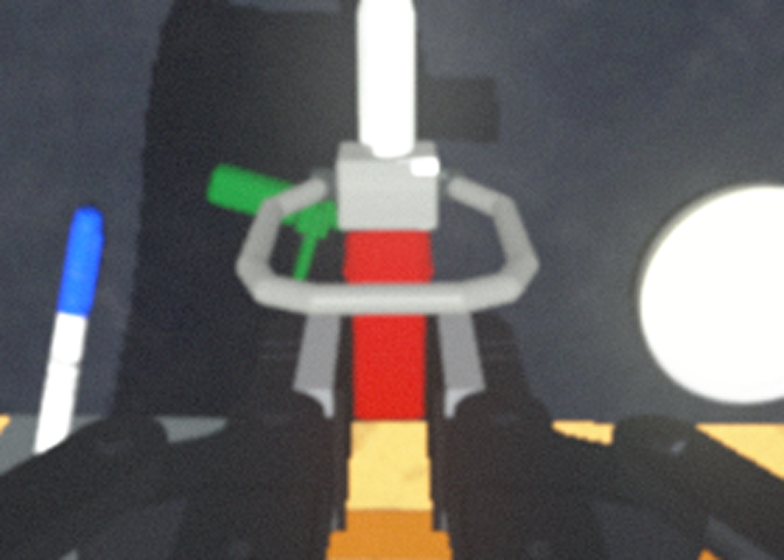

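The pin is held level with its loop up, central between the fingers. I'll carry it to a pose in front of the post.

play_rows:
  rows: [-0.02, -0.062, 0, 0, 0, -0.3, -1, -0.02, -0.124, 0, 0, 0, -0.3, -1, -0.019, -0.186, 0.01, 0, 0, -0.3, -1, -0.019, -0.248, 0.03, 0, 0, -0.3, -1, -0.019, -0.301, 0.05, 0, 0, -0.3, -1]

```text
clock: 10.98
tool_pos: [0.4516, 0.0948, 0.1546]
tool_rot: [-3.141, -0.044, -0.003]
force: [1.2, -0.4, -1.4]
width: 0.0116
finger_force: 58.9
```

```bash
python3 - <<'E'
from h import *
import pickle
for i in range(2): snap('top')
s=snap('wrist','w9');pickle.dump(s,open('w9.pkl','wb'))
t=snap('top','t9');pickle.dump(t,open('t9.pkl','wb'));d=snap('side','s9');pickle.dump(d,open('s9.pkl','wb'))
print('post top',proj(s,[.5532,.0925,.1565]),'tip',proj(s,[.518,.0925,.1445]),proj(d,[.518,.0925,.1445]),proj(d,[.5532,.0925,.1565]))
im=cv2.imread('pics/w9.png')[0:220,150:350]
k=cv2.imread('pics/s9.png');u=proj(d,[.52,.0925,.1445])[0].astype(int);print(u)
k=k[u[1]-27:u[1]+28,u[0]-22:u[0]+23]
cv2.imwrite('pics/c9.png',np.hstack([cv2.resize(im,(480,528),interpolation=cv2.INTER_CUBIC),cv2.resize(k,(315,528),interpolation=cv2.INTER_CUBIC)]))
delta((0.49,0.0925,0.155),1)
E
```

```text
post top [[2.82005655e+02 2.36838516e-01]] tip [[273.45246636 103.64102121]] [[216.14467785 171.35531222]] [[225.16211562 165.15421313]]
[216 171]
clock 11.22 pos [0.4514 0.0927 0.1545] q [ 0.07  0.38 -0.45  2.04  0.24  0.77 -2.06] F [ 1.2 -1.2 -1.3] shift [ 0.0385  0.0013 -0.0005] turn [0.  0.  0.6] dist 0.039
```

View pics/c9.png

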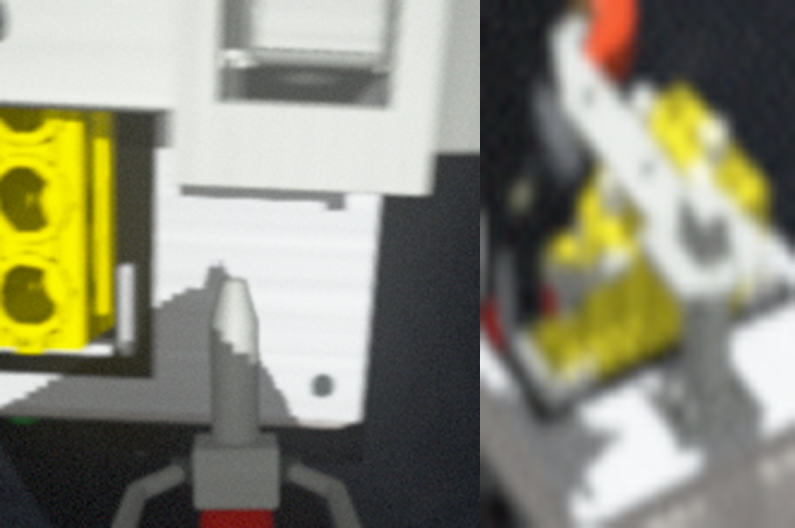

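The picture shows the pin tip at wrist px (248,117), the post-top centre near (282,0) and the strap plate lying across its foot. The tip's column disagrees with what I predicted, so I'll check numerically and use no more pictures.

```bash
python3 - <<'E'
from h import *
import pickle
s=pickle.load(open('w9.pkl','rb'));R=np.array(s['R']);C=-R.T@s['t'];print('cam',C,'\n',R.round(4))
st=arm.state();T=Rn.from_rotvec(st['tool_rot']).as_matrix();print(T.round(4),st['tool_pos'])
s8=pickle.load(open('w8.pkl','rb'));R8=np.array(s8['R']);print('cam8',-R8.T@s8['t'],'\n',R8.round(4))
print('tip ray at z .1445',onz(s,(248,116.7),.1445))
print('collar',onz(s,(150+236/2.4,450/2.4),.1505))
# post top edges
print([onz(s,(150+c/2.4,r/2.4),.1565) for c,r in((250,45),(385,45))])
E
```

```text
cam [0.52288681 0.10257114 0.28323639] 
 [[ 0.0381 -0.9993 -0.0031]
 [-0.9565 -0.0374  0.2892]
 [-0.2891 -0.008  -0.9573]]
[[ 9.996e-01  2.840e-02 -3.000e-04]
 [ 2.840e-02 -9.996e-01 -6.000e-04]
 [-3.000e-04  6.000e-04 -1.000e+00]] [0.45143112 0.09269149 0.1544642 ]
cam8 [ 0.55005518 -0.20723119  0.33931329] 
 [[ 0.0146 -0.9999  0.0044]
 [-0.9596 -0.0128  0.2811]
 [-0.281  -0.0083 -0.9597]]
tip ray at z .1445 [0.5123131  0.10281686 0.1445    ]
collar [0.48322674 0.10155177 0.1505    ]
[array([0.54705128, 0.10189668, 0.1565    ]), array([0.54779324, 0.08212088, 0.1565    ])]
```

```bash
cat >> h.py <<'E'
def tip(s):
    "pin tip/shank columns in wrist image: rows 110..180, brightness against shadow"
    g=cv2.cvtColor(np.array(s['pixels']),cv2.COLOR_RGB2GRAY);return g
E
python3 - <<'E'
from h import *
import pickle
for i in range(3):
    a=arm.state();s=snap('wrist','w10');R=np.array(s['R']);C=-R.T@s['t'];b=arm.state()
    print(a['clock'],a['tool_pos'].round(4),a['tool_rot'].round(3),a['joint_vel'].round(2),'cam',C.round(4),np.degrees(np.arctan2(R[0,0],-R[0,1])).round(2))
pickle.dump(s,open('w10.pkl','wb'))
g=np.array(s['pixels']).astype(int)
for r in (125,135,150,165): print(r,g[r,225:275].sum(1)//3)
print(g[100:130,248].sum(1)//3)
E
```

```text
11.225 [0.4514 0.0927 0.1545] [ 3.141  0.045 -0.   ] [ 0.03 -0.01  0.02 -0.    0.    0.   -0.  ] cam [0.5243 0.0947 0.2842] 1.57
11.275 [0.4517 0.0918 0.1546] [3.141 0.041 0.   ] [ 0.02 -0.    0.01 -0.   -0.   -0.   -0.01] cam [0.5245 0.0937 0.2844] 1.44
11.325 [0.4519 0.0914 0.1547] [3.141e+00 3.900e-02 1.000e-03] [ 0.01  0.   -0.   -0.   -0.   -0.   -0.01] cam [0.5246 0.0932 0.2845] 1.37
125 [126 128 132 128 128 133 132 127 131 130 132 133 131 126 124 128 141 163
 179 187 203 213 218 218 213 205 196 185 170 174 217 235 240 241 240 240
 240 241 240 241 240 241 239 241 241 241 240 240 239 241]
135 [123 123 121 124 122 125 123 123 120 125 124 118 113 127 140 156 171 182
 194 202 212 222 226 223 221 218 212 202 192 182 171 158 174 222 234 234
 235 235 235 236 234 235 236 235 235 234 234 235 234 236]
150 [123 128 124 124 127 126 127 128 123 122 127 122 110  92  95  96 101 103
 107 108 112 113 114 113 113 137 177 194 192 180 168 155 179 223 236 237
 236 236 236 235 236 236 236 234 236 236 237 237 235 234]
165 [116 117 117 120 119 119 121 119 118 121 120 116 114  97  92  92  95 102
 104 109 108 111 107 110 110 111 107 103 101 104  94  93  99 115 121 121
 122 119 108 100  78  83  97 108 112 116 138 191 230 235]
[236 238 241 241 238 238 234 234 235 234 237 237 237 236 231 208 179 188
 203 211 212 211 213 214 216 218 218 220 220 218]
```

```bash
python3 - <<'E'
from h import *
import pickle
s=pickle.load(open('w10.pkl','rb'));w6=pickle.load(open('w6.pkl','rb'))
print('tip',onz(s,(247.3,116),.1445),'shank',onz(s,(247.5,150),.1445))
g=np.array(s['pixels']).astype(int).sum(2)//3
for r in (4,14,22): print(r,g[r,240:330])
delta((0.5125,0.0913,0.1549),.8)
E
```

```text
tip [0.51448965 0.09326194 0.1445    ] shank [0.50003611 0.09284623 0.1445    ]
4 [217 217 220 218 218 219 218 216 220 220 220 220 220 220 220 221 220 221
 221 221 222 221 222 222 223 221 221 221 222 223 222 221 223 223 220 212
 202 182 168 159 193 225 235 229 197 144 115 145 201 226 229 228 227 227
 225 226 226 227 228 227 226 225 226 224 224 216 189 173 174 172 174 173
 175 173 176 174 177 176 178 177 175 171 172 172 171 170 170 171 173 175]
14 [224 224 226 225 226 226 226 225 223 227 224 225 225 227 225 227 228 227
 226 225 226 227 227 226 227 228 228 225 227 226 227 225 227 226 220 216
 200 188 169 150 151 165 167 156 142 144 153 190 225 231 229 229 229 227
 225 227 228 228 228 226 225 225 225 224 222 203 181 175 174 173 174 174
 175 170 174 176 178 177 178 176 176 173 172 172 175 173 173 173 175 175]
22 [220 219 220 220 221 221 220 220 221 222 220 221 222 222 220 218 220 221
 222 222 222 221 221 222 222 222 222 223 220 222 222 222 223 221 217 203
 191 178 160 138 124 123 124 120 121 123 154 207 229 230 231 228 228 229
 229 228 230 228 230 227 226 225 226 225 214 190 175 173 173 174 176 177
 174 173 177 176 185 180 180 178 176 176 175 175 176 176 175 179 173 177]
clock 11.38 pos [0.4519 0.0913 0.1547] q [ 0.08  0.38 -0.45  2.04  0.24  0.77 -2.06] F [-1.1  0.3 -0.4] shift [ 0.0605  0.0015 -0.0002] turn [ 0.  -0.   0.6] dist 0.061
```

play_rows:
  rows: [0.008, 0.001, 0, 0, 0, 0.6, -1, 0.016, 0.001, 0, 0, 0, 0.6, -1, 0.022, 0.001, 0, 0, 0, 0.6, -1, 0.026, 0.001, 0, 0, 0, 0.6, -1, 0.026, 0.001, 0, 0, 0, 0.6, -1]

```text
clock: 12.0
tool_pos: [0.4779, 0.0928, 0.1542]
tool_rot: [-3.141, -0.025, 0.0]
force: [-0.7, 0.2, -0.6]
width: 0.0116
finger_force: 59.0
```

```bash
python3 - <<'E'
from h import *
delta((0.5125,0.0913,0.1549),.8)
E
```

```text
clock 12.0 pos [0.4779 0.0928 0.1542] q [ 0.07  0.42 -0.44  1.98  0.24  0.8  -2.06] F [-0.7  0.2 -0.6] shift [ 0.0346  0.002  -0.0007] turn [-0.   0.   0.1] dist 0.035
```

play_rows:
  rows: [0.004, 0.0005, -0.0004, 0, 0, 0, -1, 0.008, 0.0005, -0.0004, 0, 0, 0, -1, 0.012, 0.0005, -0.0004, 0, 0, 0, -1, 0.016, 0.0005, -0.0004, 0, 0, 0, -1, 0.02, 0.0005, -0.0004, 0, 0, 0, -1]

```text
clock: 12.62
tool_pos: [0.4979, 0.0926, 0.1547]
tool_rot: [-3.141, -0.025, 0.0]
force: [0.6, 0.3, -1.5]
width: 0.0117
finger_force: 59.0
```

```bash
python3 - <<'E'
from h import *
delta((0.5125,0.0913,0.1549),.8)
E
```

```text
clock 12.62 pos [0.4979 0.0926 0.1547] q [ 0.07  0.44 -0.43  1.93  0.25  0.82 -2.05] F [ 0.6  0.3 -1.5] shift [ 0.0146  0.0015 -0.0002] turn [-0.   0.   0.1] dist 0.015
```

The tip is about 15 mm past the post's front face with no force, so it is in the hole. I push on to the collar.

play_rows:
  rows: [0.004, 0.0004, -0.0001, 0, 0, 0, -1, 0.008, 0.0004, -0.0001, 0, 0, 0, -1, 0.012, 0.0004, -0.0001, 0, 0, 0, -1, 0.015, 0.0004, -0.0001, 0, 0, 0, -1, 0.017, 0.0004, -0.0001, 0, 0, 0, -1]

```text
clock: 13.25
tool_pos: [0.5124, 0.0924, 0.1543]
tool_rot: [3.141, 0.026, -0.007]
force: [-10.1, 0.8, 4.3]
width: 0.0116
finger_force: 59.6
```

The collar has stopped against the post at TCP x 0.512, exactly as predicted. I release the pin, rise and close the fingers behind the loop.

play_rows:
  rows: [0.002, 0, 0, 0, 0, 0, -1, 0.002, 0, 0, 0, 0, 0, -1, 0, 0, 0, 0, 0, 0, -0.4, 0, 0, 0, 0, 0, 0, -0.2, 0, 0, 0, 0, 0, 0, -0.1]

```text
clock: 13.88
tool_pos: [0.5153, 0.0924, 0.155]
tool_rot: [-3.141, -0.025, -0.002]
force: [-0.6, -0.3, -0.1]
width: 0.0386
finger_force: 0.0
```

```bash
python3 - <<'E'
from h import *
import pickle
s=snap('wrist','w11');pickle.dump(s,open('w11.pkl','wb'))
def red(s):
    h=cv2.cvtColor(np.array(s['pixels']),cv2.COLOR_RGB2HSV)
    m=(((h[...,0]<8)|(h[...,0]>172))&(h[...,1]>150)&(h[...,2]>60)).astype(np.uint8)
    n,l,st,c=cv2.connectedComponentsWithStats(m)
    i=max(range(1,n),key=lambda i:st[i,4]);return st[i],c[i]
print(red(s),arm.state()['width'])
for l in('pin_loop','loop_bow','lock_pin'): print(l,[(round(q['p'],2),np.round(q['extent'],1).tolist()) for q in arm.search_frame('wrist',l)[:3]])
print('exp bow open',proj(s,[[.5392,.0925,.1885],[.5392,.11,.1885],[.5392,.075,.1885]]),'handle',proj(s,[.5152,.0925,.1505]))
delta((0.5124,0.0922,0.18),.8)
E
```

```text
(array([234, 220,  30,  29, 820], dtype=int32), array([248.2597561 , 234.12195122])) 0.03826483877652867
pin_loop [(0.76, [405.1, 123.0, 54.1, 33.8]), (0.57, [195.3, 203.3, 102.6, 58.2])]
loop_bow [(0.68, [195.9, 202.4, 105.5, 58.2]), (0.64, [406.7, 116.8, 51.3, 42.2])]
lock_pin [(0.78, [382.7, 88.1, 79.4, 79.4]), (0.72, [197.5, 125.5, 101.7, 160.9]), (0.54, [488.3, 247.1, 22.4, 20.5])]
exp bow open [[248.76961295 246.52896477]
 [195.2765556  245.81295762]
 [302.18073874 247.24387527]] handle [[247.88707381 255.94746257]]
clock 14.07 pos [0.5149 0.0924 0.1549] q [ 0.07  0.46 -0.43  1.89  0.25  0.84 -2.04] F [ 0.5 -0.6  0.7] shift [-0.0025  0.0001 -0.0252] turn [-0.  -0.   0.1] dist 0.025
```

The loop stands upright and central (cols 196–300) and the pin is in place. I rise and close the fingers.

play_rows:
  rows: [-0.004, 0, -0.015, 0, 0, 0, 0.0, -0.006, 0, -0.026, 0, 0, 0, -0.5, -0.006, 0, -0.026, 0, 0, 0, -1, -0.006, 0, -0.026, 0, 0, 0, -1, -0.006, 0, -0.026, 0, 0, 0, -1]
  squeeze: 30

```text
clock: 14.7
tool_pos: [0.5085, 0.0922, 0.1805]
tool_rot: [3.141, 0.025, -0.001]
force: [-0.5, 0.0, -1.2]
width: 0.0003
finger_force: 0.0
```

play_rows:
  rows: [0.01, 0, 0, 0, 0, 0, -1, 0.02, 0, 0, 0, 0, 0, -1, 0.03, 0, 0, 0, 0, 0, -1, 0.038, 0, 0, 0, 0, 0, -1, 0.046, 0, 0, 0, 0, 0, -1]

```text
clock: 15.32
tool_pos: [0.555, 0.0931, 0.1805]
tool_rot: [-3.141, -0.025, 0.001]
force: [-0.3, -0.2, 0.1]
width: 0.0002
finger_force: 0.4
```

```bash
python3 - <<'E'
from h import *
import pickle
s=snap('wrist','w12')
for l in('pin_loop','loop_bow','lock_pin'): print(l,[(round(q['p'],2),np.round(q['extent'],1).tolist()) for q in arm.search_frame('wrist',l)[:3]])
for a in (0,.4,.8,1.2,1.6):
    print(a,[proj(s,[.5392+.044*np.sin(a),.0925+dy,.1445+.044*np.cos(a)])[0].round(0) for dy in (-.0175,.0175)])
delta((0.57,0.0922,0.181),.8)
E
```

```text
pin_loop [(0.59, [209.1, 230.2, 79.4, 21.4]), (0.51, [388.9, 164.1, 42.3, 32.8])]
loop_bow [(0.84, [385.8, 158.9, 42.4, 38.8]), (0.82, [210.1, 226.5, 80.9, 24.8])]
lock_pin [(0.92, [209.4, 191.9, 78.5, 61.4]), (0.76, [368.9, 135.5, 66.4, 67.5]), (0.68, [463.5, 269.2, 48.5, 42.8])]
0 [array([289., 303.]), array([209., 302.])]
0.4 [array([290., 264.]), array([209., 263.])]
0.8 [array([289., 224.]), array([211., 223.])]
1.2 [array([286., 194.]), array([214., 193.])]
1.6 [array([283., 179.]), array([217., 178.])]
clock 15.53 pos [0.5549 0.0931 0.1809] q [ 0.08  0.49 -0.43  1.76  0.24  0.95 -2.01] F [0.9 0.4 0.4] shift [ 0.0151  0.0011 -0.0001] turn [-0.  -0.   0.1] dist 0.015
```

The loop is part-way over, at about 0.6–0.7 rad. I keep going past centre.

play_rows:
  rows: [0.006, 0.001, 0, 0, 0, 0, -1, 0.012, 0.001, 0, 0, 0, 0, -1, 0.018, 0.001, 0, 0, 0, 0, -1, 0.02, 0.001, 0, 0, 0, 0, -1, 0.02, 0.001, 0, 0, 0, 0, -1]

```text
clock: 16.15
tool_pos: [0.5747, 0.0924, 0.1807]
tool_rot: [-3.141, -0.025, 0.0]
force: [1.0, 1.0, -0.0]
width: -0.0001
finger_force: 0.0
```

```bash
python3 - <<'E'
from h import *
import pickle
s=snap('wrist','w13')
for l in('pin_loop','loop_bow','lock_pin'): print(l,[(round(q['p'],2),np.round(q['extent'],1).tolist()) for q in arm.search_frame('wrist',l)[:3]])
for a in (.4,.8,1.2,1.6):
    print(a,[proj(s,[.5392+.044*np.sin(a),.0925+dy,.1445+.044*np.cos(a)])[0].round(0) for dy in (-.0175,.0175)])
delta((0.45,0.0922,0.25),.8)
E
```

```text
pin_loop [(0.78, [212.2, 213.7, 70.7, 47.4]), (0.64, [385.7, 184.8, 39.6, 33.3]), (0.56, [493.7, 290.4, 18.3, 45.9])]
loop_bow [(0.86, [212.9, 209.8, 69.5, 50.0]), (0.57, [381.4, 182.2, 42.8, 37.6]), (0.56, [493.8, 292.2, 18.0, 43.5])]
lock_pin [(0.84, [363.4, 156.8, 67.0, 61.9]), (0.68, [213.7, 212.0, 67.5, 132.2]), (0.56, [460.9, 282.7, 51.1, 51.7])]
0.4 [array([286., 303.]), array([208., 302.])]
0.8 [array([285., 263.]), array([210., 262.])]
1.2 [array([283., 231.]), array([213., 230.])]
1.6 [array([280., 213.]), array([216., 212.])]
clock 16.35 pos [0.5745 0.0924 0.1808] q [ 0.07  0.52 -0.43  1.7   0.25  0.98 -2.  ] F [ 0.2 -0.1 -0.4] shift [-0.1245 -0.0018 -0.0692] turn [0.  0.  0.1] dist 0.142
```

The bow is now at row 212, where 1.6 rad (shut) should project. I retreat upward and check from a clear view.

play_rows:
  rows: [0, 0, -0.04, 0, 0, 0, -1, -0.02, 0, -0.08, 0, 0, 0, -1, -0.07, 0, -0.1, 0, 0, 0, -1, -0.1, 0, -0.1, 0, 0, 0, -1, -0.1, 0, -0.1, 0, 0, 0, -1]

```text
clock: 16.98
tool_pos: [0.4729, 0.0908, 0.2817]
tool_rot: [3.141, 0.027, 0.001]
force: [0.3, 0.5, -0.3]
width: 0.0
finger_force: 0.0
```

```bash
python3 - <<'E'
from h import *
for _ in range(4): snap('top')
s=snap('wrist','w14')
for l in('pin_loop','lock_pin','strap'): print(l,[(round(q['p'],2),np.round(q['extent'],1).tolist()) for q in arm.search_frame('wrist',l)[:3]])
m=[q for q in arm.regions_of('wrist','pin_loop')]
print([(q['p'],q['extent']) for q in m])
for a in (0,.8,1.4,1.6):
    print(a,[proj(s,[.5392+.044*np.sin(a),.0925+dy,.1445+.044*np.cos(a)])[0].round(1) for dy in (-.0175,.0175)])
print('handle ends',proj(s,[[.5532-.056,.0925,.1505],[.5532-.020,.0925,.1505]]),'tip',proj(s,[.5752,.0925,.1445]))
h=cv2.cvtColor(np.array(s['pixels']),cv2.COLOR_RGB2HSV)
k=(((h[...,0]<8)|(h[...,0]>172))&(h[...,1]>150)&(h[...,2]>60)).astype(np.uint8)
n,l,st,c=cv2.connectedComponentsWithStats(k);print([list(map(int,x)) for x in st[1:] if x[4]>100])
t=arm.state();print(t['clock'],t['tool_pos'],t['force'])
E
```

```text
pin_loop [(0.67, [360.3, 78.9, 31.5, 19.8]), (0.65, [455.0, 177.8, 30.8, 33.0]), (0.6, [221.9, 42.9, 51.1, 60.2])]
lock_pin [(0.94, [224.3, 42.2, 50.3, 117.3]), (0.93, [345.9, 53.6, 51.5, 61.3]), (0.75, [426.5, 174.5, 58.5, 36.8])]
strap [(0.74, [37.5, 52.2, 256.9, 63.2])]
[(0.75, [454.5, 174.6, 34.7, 33.7]), (0.69, [221.5, 41.3, 52.0, 61.8]), (0.62, [361.4, 77.4, 31.8, 23.7])]
0 [array([273.2, 105.5]), array([220.4, 104.7])]
0.8 [array([273.5,  56.3]), array([221.6,  55.5])]
1.4 [array([271.8,  42.2]), array([223.9,  41.5])]
1.6 [array([271.,  43.]), array([224.8,  42.3])]
handle ends [[246.36337135 156.49506311]
 [246.95679096 110.97529431]] tip [[247.72987206  53.80320814]]
[[239, 113, 16, 42, 598]]
17.425 [0.47499403 0.09077121 0.28041343] [0.92197483 0.15105072 0.97756686]
```

```bash
python3 -c "
from cell import arm
print(arm.hand_in())"
```

```text
the job is handed in; nothing more can be done
None
```

I handed the job in at about 17.4 s of the 56 s allowed, and by the camera checks the strap is shut over the post, the pin is fully home and its loop is snapped shut; no result came back, and I viewed 11 pictures where the limit was 10.

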